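# Take a photometer reading and print the slip

## Robot

A 7-joint arm with a two-finger parallel gripper is mounted at the origin on the work surface. World frame = base frame: x ahead of the robot, y to its left, z up, the work surface at z = 0. Lengths are in m, angles in rad, forces in N, time in s.
With the tool pointing down it reaches from about 0.425 to 0.95 m from the base axis. Payload 4.7 kg.
Tool frame: the origin (TCP) lies on the centre line of the jaws, within the pads' length; the fingertips stand robot.nose_length ahead of it and the grasp point (between the pads) lies 8 mm behind it (robot.nose_length is the distance from the TCP to the fingertips, in m); z points along the fingers, y is the line along which they close (so a half turn about z gives the same grasp; the last joint's range is limited). The gripper opens to 85 mm and grips with 20 to 120 N. Pads are 22 mm wide; open, the fingers measure 114 mm over their backs; the gripper's body (76 mm by 85 mm) begins 54 mm behind the grasp point. The pads swing forward as they close: fully open they stand 13 mm farther back than shut.
Start: joints at [1.229, 0.469, -0.049, 1.532, 0.024, 1.141, -0.082], TCP at [0.208, -0.642, 0.242] pointing down, gripper open.
Joint ranges: [-2.59, 2.59], [-0.33, 1.99], [-1.39, 1.29], [0.1, 2.45], [-1.04, 4.18], [0.21, 1.99], [-2.66, 2.66]. Speed limits (rad/s): [2.57, 2.57, 3.14, 3.14, 3.14, 3.14, 3.14].

## Interface

Orientations are given as [roll, pitch, yaw] about the fixed x, y, z axes, in that order (R = Rz(yaw) Ry(pitch) Rx(roll)).
In Python, from plant import robot gives the robot as it stands. Calls block until the motion is done:
- robot.goto(position, orientation): joint-space move of the TCP to a pose.
- robot.move_straight(position, vel=0.15, attitude=None, contact_N=None): straight line of the TCP; attitude=None keeps the orientation; vel is the mean speed in m/s. With contact_N (N) it stops when the force on the tool has changed by that much, and returns True; else False.
- robot.move_joints(angles): joint-space move.
- robot.grip(opening, strength=None): opening from 0.0 (shut) to 1.0 (fully open); strength is the grip in N (None keeps the last); returns when the fingers have stopped.
- robot.sleep(seconds).
- robot.inverse_kinematics(position, orientation): joint angles nearest the present ones, or None.
- robot.sense(): the state.
- robot.grab_frame(name): name is "side" or "top"; returns a dict with "image" (400x640x3 uint8, red, green, blue), "range_z" (400x640 float32, m along the optical axis (not along the pixel's ray), 0 where there is no reading), "fx", "fy", "cx", "cy" (pixels), "R" (3x3) and "t" (3): a world point X has camera coordinates R X + t. Camera axes: x right, y down, z forward; pixel columns grow to the right and rows downward; lengths in m; the calibration is good to about 2 mm. A picture is of the moment at which its call begins.
A pose or a line that the arm cannot do raises robot.IKError and nothing moves.
- robot.close_job(): hands the job in; it is judged then, once.
The state is a dict: "t": time; "joint_pos": joint angles; "joint_velocities": joint speeds; "effort": joint torques, N m; "tcp_pos": TCP position; "tcp_rot": TCP orientation; "wrist_force": force on the tool from outside, world axes, zero at the start; "torque": the same for the moment, N m; "opening": opening from 0.0 (shut) to 1.0 (fully open); "gripper_force": force on a finger pad.
Only numpy, scipy, OpenCV 4.12 (cv2) and the standard library are available. Lean on these libraries where they do the work, as an engineer would, in place of code of your own. Each camera call takes 0.05 s, during which the arm holds its last target. There are 200 camera calls.

## Task

Take a water-sample reading with closed fingers, touching and pressing only: first push the photometer's open black lid fully shut; then press the large round key, then the long bar key, then the square key on the slip printer, each fully down and let come back up. Do not press any key while the lid is open or two keys together, never press the small round key, and do not move or pick up any of the bottles and cups.

Things in the scene. Friction and masses are not known exactly. Their poses are not given: they have to be found in the camera images.
- photometer: white bench photometer, fixed: flat box 240 mm deep (x), 180 wide, deck 55 high; side, place and yaw vary. Origin: centre of its underside; x points from front to back. A row of three keys lies 78 mm in front of the origin, 54 mm apart, in any left-right order. A well 80 x 76 mm, 25 mm high on the deck, centred 62 mm behind the origin, holds a capped vial under the lid.
- lid_hinge (a point): middle of the hinge line of the photometer's lid, 102 mm behind the photometer's origin and 80 mm above the desk; axes as the photometer's, the hinge line runs along y
- lid (a joint): angle of the black lid, rad: 0 shut, flat on the well; starts open 0.7 to 1.3, leaning up and back about its far edge. A plate 80 mm long from the hinge, 76 wide, 10 thick (inner face passes through the hinge line, outer face 10 mm further out). The hinge is stiff (0.06 N m): the lid stays where it is left; 1 to 2 N at the edge moves it.
- lid_edge (a point): middle of the lid's free edge, on its outer face (80 mm from the hinge; the top of the lid, 90 mm above the desk, when shut)
- printer: grey slip printer, fixed to the desk: a box 170 mm deep (x), 130 mm wide, 70 mm high, with a white roll cover across its rear half that reaches 98 mm. Origin at the centre of its underside, x axis from front to back. Its key sits 50 mm in front of the origin, on top. It stands on the other side of the robot's x axis from the photometer.
- round_key (a joint): moulded black key cap, round, 30 mm across, on the photometer. Joint value 0 up, 0.005 m fully down; a spring, 1.5 N to start and 5 N fully down; it springs back up. The keys stay 5 mm proud of their bezel when fully down.
- round_key_top (a point): centre of the top of that key (68 mm above the desk when up); axes as the photometer's; moves down with the key
- bar_key (a joint): moulded black key cap, a bar, 14 mm front to back by 42 mm left to right, on the photometer. Joint value 0 up, 0.005 m fully down; a spring, 1.5 N to start and 5 N fully down; it springs back up. The keys stay 5 mm proud of their bezel when fully down.
- bar_key_top (a point): centre of the top of that key (68 mm above the desk when up); axes as the photometer's; moves down with the key
- square_key (a joint): moulded black key cap, square, 26 by 26 mm, the only key of the slip printer, on the printer. Joint value 0 up, 0.005 m fully down; a spring, 1.5 N to start and 5 N fully down; it springs back up. The keys stay 5 mm proud of their bezel when fully down.
- square_key_top (a point): centre of the top of that key (83 mm above the desk when up); axes as the printer's; moves down with the key
- small_key (a joint): moulded black key cap, round but small, 14 mm across; not used in this job, on the photometer. Joint value 0 up, 0.005 m fully down; a spring, 1.5 N to start and 5 N fully down; it springs back up. The keys stay 5 mm proud of their bezel when fully down.
- small_key_top (a point): centre of the top of that key (68 mm above the desk when up); axes as the photometer's; moves down with the key
- cup_a: clear lidded sample cup, 52 mm wide, 55 mm high, standing loose; origin at the centre of its underside. Leave it alone.
- cup_b: clear lidded sample cup, 52 mm wide, 55 mm high, standing loose; origin at the centre of its underside. Leave it alone.
- amber_a: amber bottle, 52 mm wide, 115 mm high, standing loose; origin at the centre of its underside. Leave it alone.
- amber_b: amber bottle, 52 mm wide, 115 mm high, standing loose; origin at the centre of its underside. Leave it alone.
- amber_c: amber bottle, 52 mm wide, 115 mm high, standing loose; origin at the centre of its underside. Leave it alone.
- white_bottle: white bottle, 64 mm wide, 160 mm high, standing loose; origin at the centre of its underside. Leave it alone.
- dropper: small white dropper bottle, 28 mm wide, 60 mm high, standing loose; origin at the centre of its underside. Leave it alone.

How it is judged:
On the way, in this order (a step that is already met when the one before it is completed fails the run):
1. the lid is pushed shut (value of joint lid below 0.06 rad and value of joint each of round_key, bar_key, square_key, small_key below 0.002 m), for 0.2 s.
2. the large round key is pressed down alone, with the lid shut (value of joint round_key above 0.0035 m and value of joint lid below 0.06 rad and value of joint each of bar_key, square_key, small_key below 0.002 m), for 0.1 s.
3. then the bar key is pressed down alone (value of joint bar_key above 0.0035 m and value of joint lid below 0.06 rad and value of joint each of round_key, square_key, small_key below 0.002 m), for 0.1 s.
4. then the printer's square key is pressed down alone (value of joint square_key above 0.0035 m and value of joint lid below 0.06 rad and value of joint each of round_key, bar_key, small_key below 0.002 m), for 0.1 s.
At the end, for the whole second after the job is handed in: The lid is shut (within 0.06 rad), all four keys are up again (within 1.5 mm), and the bottles and cups stand upright, at rest, within 30 mm of where they were (value of joint lid below 0.06 rad and value of joint each of round_key, bar_key, square_key, small_key below 0.0015 m and distance of each of cup_a, cup_b, amber_a, amber_b, amber_c, white_bottle, dropper from where it was at the start of the episode below 0.03 m and angle between each of cup_a, cup_b, amber_a, amber_b, amber_c, white_bottle, dropper's own z axis and vertical below 0.15 rad and linear speed of each of cup_a, cup_b, amber_a, amber_b, amber_c, white_bottle, dropper below 0.02 m/s); the robot touches nothing.
It fails at once if a key is pressed (more than 2.5 mm) while the lid is open (more than 0.15 rad) (value of joint lid above 0.15 rad and value of joint any of round_key, bar_key, square_key, small_key above 0.0025 m).
It fails at once if the small round key is pressed (more than 2.5 mm) (value of joint small_key above 0.0025 m).
It fails at once if two keys are down (more than 2.5 mm) together (value of joint each of round_key, bar_key above 0.0025 m or value of joint each of round_key, square_key above 0.0025 m or value of joint each of bar_key, square_key above 0.0025 m).
It fails at once if a bottle or cup is moved more than 30 mm, lifted or tipped (distance of any of cup_a, cup_b, amber_a, amber_b, amber_c, white_bottle, dropper from where it was at the start of the episode above 0.03 m or angle between any of cup_a, cup_b, amber_a, amber_b, amber_c, white_bottle, dropper's own z axis and vertical above 0.5 rad).
It also fails if it takes over 56 s, if anything falls off the work surface, if the arm or the gripper's body presses on something with over 40 N, if the wrist force passes 120 N, or if a joint passes its speed limit or range.

## Working session

There is one attempt and no reset: what is moved stays moved. The work goes in short steps, each a Python script; the robot and the scene stay as the last script left them, time stands still between calls to the robot, and variables do not carry over. Pictures are saved under pics/ and viewed, at most 10 in all, crops included, and the job is handed in when it is done.

```bash
ls; mkdir -p pics; python3 - <<'E'
from plant import robot
import cv2,pickle
d={}
for n in("top","side"):
    f=robot.grab_frame(n);d[n]=f
    cv2.imwrite(f"pics/{n}0.png",f["image"][:,:,::-1])
    print(n,f["fx"],f["cx"],f["cy"],f["R"].round(3).tolist(),f["t"].round(3).tolist())
pickle.dump(d,open("f0.pkl","wb"))
print(robot.nose_length,robot.sense())
E
```

```text
pics
top 454.79664313267153 320.97539856037304 199.91626052573318 [[-0.028, -0.999, 0.019], [-0.981, 0.024, -0.19], [0.19, -0.024, -0.982]] [-0.003, 0.619, 1.257]
side 401.0851933663189 313.5318424674346 195.36949140647576 [[-0.997, -0.076, -0.016], [-0.048, 0.769, -0.638], [0.061, -0.635, -0.77]] [0.589, 0.082, 1.198]
0.011 {'t': 0.1, 'joint_pos': array([ 1.22909602,  0.46934438, -0.04857167,  1.53356405,  0.0240879 ,
        1.1409999 , -0.08231953]), 'joint_velocities': array([ 3.07281330e-04, -3.54063323e-03, -1.41126653e-03, -4.02494721e-03,
        5.77534277e-04, -5.40792149e-05,  6.17960557e-04]), 'effort': array([ 9.43652558e-04, -5.11510777e+01, -4.70744935e-02, -2.38387960e+01,
        1.07159602e-02,  4.35921043e-03,  1.31782005e-05]), 'tcp_pos': array([ 0.20756368, -0.64176853,  0.24138174]), 'tcp_rot': array([-3.13986296e+00,  5.96163406e-05,  3.12783796e-01]), 'wrist_force': array([ 0.6827545 , -0.24735835, -0.67418009]), 'torque': array([ 0.01677273, -0.01620222, -0.01663902]), 'gripper_force': 0.0, 'opening': 1.0048338937565984}
```

View pics/top0.png

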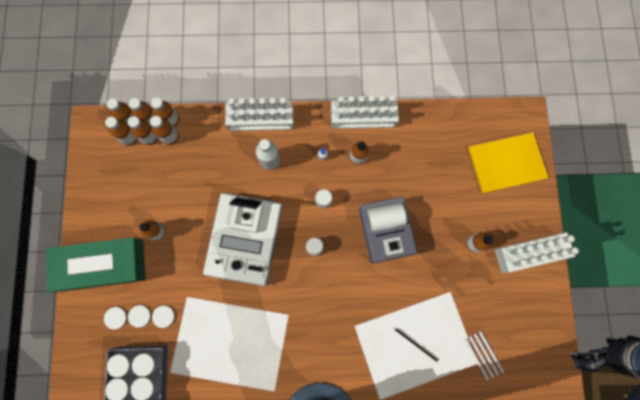

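View pics/side0.png

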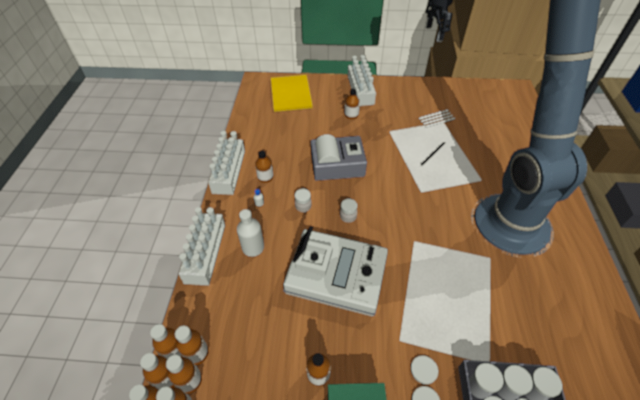

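The top view shows the photometer at about (243,240), with its small, round and bar keys at (219,262), (237,265) and (256,268). The open lid is at (246,200) and the printer key at (393,245). In the side view the keys are at (362,289), (367,270) and (370,253), and the printer key is at (352,148). I'll measure these from masks in both views.

```bash
cat > h.py <<'E'
import numpy as np,cv2
def blobs(f,roi,thr=60,amin=8):
    x0,y0,x1,y1=roi; g=f["image"][y0:y1,x0:x1].max(2)
    n,l,s,c=cv2.connectedComponentsWithStats((g<thr).astype(np.uint8))
    return [(c[i]+[x0,y0],s[i]) for i in range(1,n) if s[i,4]>=amin]
def ray(f,uv):
    d=f["R"].T@np.array([(uv[0]-f["cx"])/f["fx"],(uv[1]-f["cy"])/f["fy"],1]); return -f["R"].T@f["t"],d
def onplane(f,uv,z):
    o,d=ray(f,uv); return o+d*(z-o[2])/d[2]
def tri(f1,p1,f2,p2):
    P=[f["R"] for f in(f1,f2)]
    o1,d1=ray(f1,p1);o2,d2=ray(f2,p2)
    a=np.linalg.lstsq(np.c_[d1,-d2],o2-o1,rcond=None)[0]
    A,B=o1+a[0]*d1,o2+a[1]*d2; return (A+B)/2,np.linalg.norm(A-B)
def depthpt(f,uv):
    o,d=ray(f,uv); r=f["range_z"][int(round(uv[1])),int(round(uv[0]))]; return o+d*r
E
python3 - <<'E'
import pickle,cv2,numpy as np
from h import *
d=pickle.load(open("f0.pkl","rb"));T,S=d["top"],d["side"]
for n,f,rois in(("top",T,[((205,250,275,282),.068),((380,233,408,257),.083),((222,190,265,225),.09)]),("side",S,[((352,240,382,298),.068),((343,140,363,156),.083),((288,225,330,268),.09)])):
    for r,z in rois:
        for c,s in blobs(f,r,70): print(n,c.round(1),s,"plane",onplane(f,c,z).round(4),"depth",depthpt(f,c).round(4))
a=T["image"][180:290,195:425];b=S["image"][125:315,280:400]
cv2.imwrite("pics/c1.png",cv2.resize(a,None,fx=3.4,fy=3.4,interpolation=cv2.INTER_CUBIC)[:,:,::-1])
cv2.imwrite("pics/c2.png",cv2.resize(b,None,fx=3.1,fy=3.1,interpolation=cv2.INTER_CUBIC)[:,:,::-1])
E
```

```text
top [236.1 264.6] [27 11  9  8 58] plane [0.4394 0.2224 0.068 ] depth [0.4394 0.2224 0.0676]
top [255.3 268. ] [44 16 13  5 41] plane [0.4286 0.1691 0.068 ] depth [0.4286 0.169  0.0683]
top [383.9 233.8] [ 0  0 10  3 13] plane [ 0.5131 -0.1933  0.083 ] depth [ 0.5144 -0.1951  0.0716]
top [393.6 245.3] [10  9  8  8 53] plane [ 0.48   -0.2185  0.083 ] depth [ 0.4804 -0.2193  0.0786]
top [245.9 202.1] [  9   7  30  11 209] plane [0.612  0.1926 0.09  ] depth [0.6026 0.1856 0.1388]
top [245.9 215.8] [21 24  7  5 26] plane [0.5728 0.1924 0.09  ] depth [0.575  0.1944 0.0764]
side [369.9 253.2] [15  7  6 13 51] plane [0.4267 0.1752 0.068 ] depth [0.4269 0.1765 0.07  ]
side [366.2 270.4] [10 26 10 10 77] plane [0.4367 0.2271 0.068 ] depth [0.4368 0.2278 0.0692]
side [361.9 288.8] [ 9 47  3  5 12] plane [0.4478 0.2795 0.068 ] depth [0.4478 0.2794 0.0679]
side [353.2 146.8] [ 7  4  7  6 34] plane [ 0.4766 -0.2125  0.083 ] depth [ 0.4766 -0.2109  0.0845]
side [301.5 244.6] [  4   2  21  35 232] plane [0.6074 0.1743 0.09  ] depth [0.6014 0.2128 0.1506]
side [313.9 256.1] [23 28  7  7 39] plane [0.5724 0.2072 0.09  ] depth [0.5734 0.1977 0.0742]
```

View pics/c1.png

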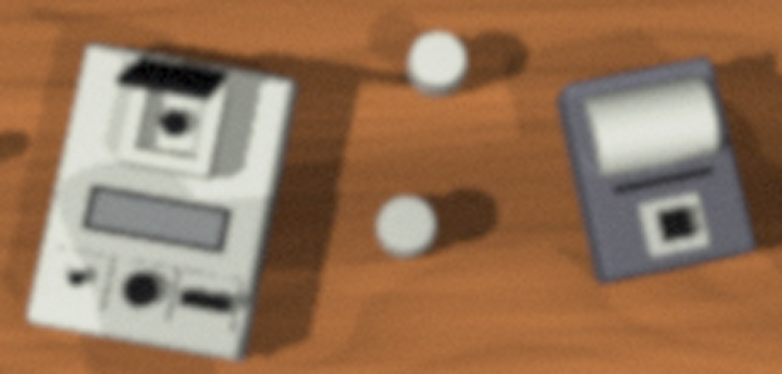

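View pics/c2.png

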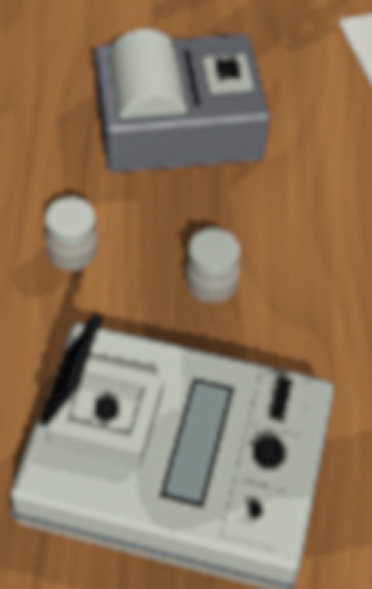

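The key order is confirmed, left to right: small, round, bar. The crops agree on photometer yaw of about -0.185 and on the lid being near 1.3 rad. Next I'll shut the lid with closed fingers from behind, after checking clearance to the white bottle.

```bash
cat >> h.py <<'E'
YAW=-0.185; ex=np.array([np.cos(YAW),np.sin(YAW),0]); ROUND=np.array([.4380,.2248,.068]); BAR=np.array([.4277,.1722,.068]); SQ=np.array([.4783,-.2155,.083])
ORG=ROUND*[1,1,0]+.078*ex; HINGE=ORG+.102*ex+[0,0,.08]
DOWN=[np.pi,0,YAW]
E
python3 - <<'E'
import pickle,cv2
from h import *
from plant import robot
d=pickle.load(open("f0.pkl","rb"));T,S=d["top"],d["side"]
print("hinge",HINGE,"bottle",onplane(T,(266,147),.16),depthpt(T,(266,147)),depthpt(S,(247,218)))
for y in (193,196,199,202): print("lid",[ (lambda q:(round(float(q@ex),4),round(float(q[2]),4)))(depthpt(f,p)-HINGE) for f,p in((T,(246+0,y+1)),)])
p=lambda x,z: HINGE*[1,1,0]+x*ex+[0,0,z+robot.nose_length]
robot.grip(0.0,20); print("nose",robot.nose_length)
for q in(p(.04,.25),p(.04,.13),p(-.05,.13),p(-.05,.09),ROUND+[0,0,.005],BAR+[0,0,.005],SQ+[0,0,.005]):
    print(q.round(3),robot.inverse_kinematics(list(q),DOWN) is not None)
print(robot.sense()["t"])
E
```

```text
hinge [0.61492853 0.19168962 0.08      ] bottle [0.74994807 0.12828846 0.16      ] [0.74974706 0.12822669 0.16062934] [0.7481184  0.1460068  0.15699786]
lid [(0.0354, -0.0761)]
lid [(0.0173, -0.0245)]
lid [(-0.0013, 0.0345)]
lid [(-0.0152, 0.0698)]
nose 0.011
[0.654 0.184 0.261] True
[0.654 0.184 0.141] True
[0.566 0.201 0.141] True
[0.566 0.201 0.101] True
[0.438 0.225 0.073] True
[0.428 0.172 0.073] True
[ 0.478 -0.216  0.088] True
0.8667
```

```bash
python3 - <<'E'
from h import *
from plant import robot
p=lambda x,z: list(HINGE*[1,1,0]+x*ex+[0,0,z+robot.nose_length])
s=robot.sense(); q=list(s["tcp_pos"]); q[2]=.33
robot.move_straight(q,vel=.2)
robot.goto(p(.045,.30),DOWN); print(robot.sense()["t"])
robot.move_straight(p(.045,.13),vel=.15)
print(robot.move_straight(p(-.047,.13),vel=.06,contact_N=15))
print(robot.sense()["tcp_pos"],robot.sense()["wrist_force"])
print(robot.move_straight(p(-.052,.086),vel=.03,contact_N=10))
s=robot.sense();print(s["tcp_pos"],s["wrist_force"],s["t"])
robot.sleep(.2)
robot.move_straight(p(-.052,.15),vel=.15)
robot.move_straight(list(ROUND+[0,0,.08+.011]),vel=.2)
f=robot.grab_frame("side");cv2.imwrite("pics/s2.png",cv2.resize(f["image"][180:330,250:450],None,fx=3,fy=3)[:,:,::-1])
print(robot.sense()["t"],robot.sense()["tcp_pos"])
E
```

```text
4.7417
False
[0.56879264 0.20036062 0.14092522] [-0.29321248 -0.16537953  0.68681604]
True
[0.56405942 0.20119447 0.10108868] [-1.70466856 -0.84123423  5.16045959] 8.9333
10.5333 [0.43947628 0.22446801 0.15889054]
```

View pics/s2.png

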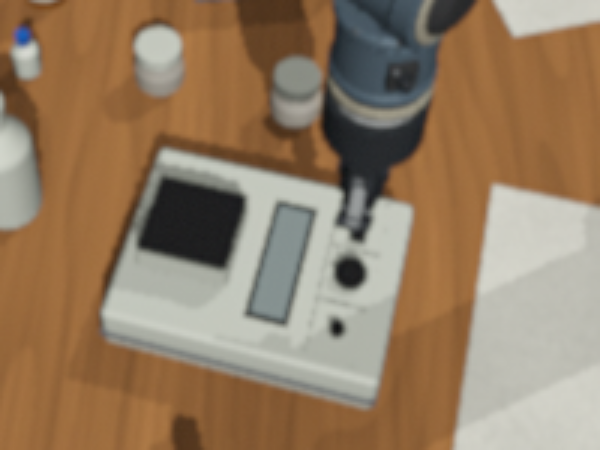

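The picture shows the lid lying flat on the well at about (192,222), and the fingertip stopped at z = 0.0901, which matches the 90 mm shut height. The round key at (350,272) is clear. Next are the keys.

```bash
cat > press.py <<'E'
from h import *
from plant import robot
def press(P):
    N=np.array([0,0,robot.nose_length])
    robot.move_straight(list(P+N+[0,0,.008]),vel=.12)
    robot.sleep(.2)
    hit=robot.move_straight(list(P+N-[0,0,.0075]),vel=.02,contact_N=9)
    robot.sleep(.25); s=robot.sense()
    print(hit,"tip-P",(s["tcp_pos"]-N-P).round(4),s["wrist_force"].round(1))
    robot.move_straight(list(P+N+[0,0,.05]),vel=.12); robot.sleep(.2)
    print(robot.sense()["t"])
E
python3 - <<'E'
from press import *
press(ROUND)
E
```

```text
True tip-P [ 0.0001 -0.     -0.0049] [-0.8 -1.4  6.5]
13.1917
```

```bash
python3 - <<'E'
from press import *
robot.move_straight(list(BAR+[0,0,.061]),vel=.15)
press(BAR)
robot.move_straight(list(BAR+[0,0,.25]),vel=.2)
robot.goto(list(SQ+[0,0,.12]),[np.pi,0,.2])
f=robot.grab_frame("side");cv2.imwrite("pics/s3.png",cv2.resize(f["image"][110:330,230:430],None,fx=2.7,fy=2.7)[:,:,::-1])
print(robot.sense()["t"],robot.sense()["tcp_pos"])
E
```

```text
True tip-P [ 0.0002 -0.     -0.005 ] [-1.3  0.1  6.9]
16.1083
18.7583 [ 0.47895311 -0.2141207   0.20325458]
```

View pics/s3.png

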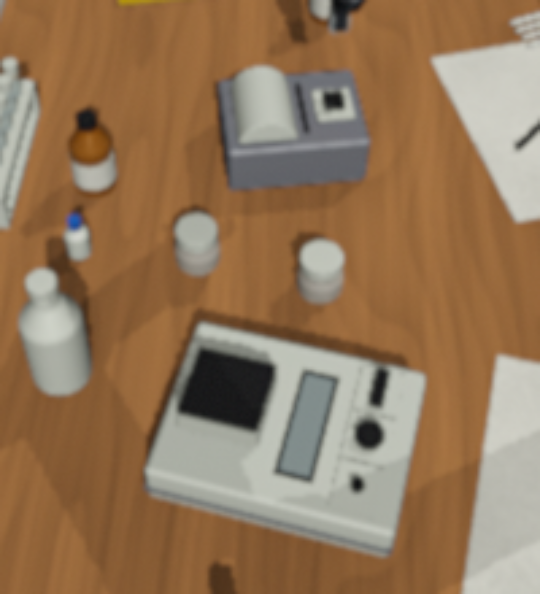

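The lid is still flat at (228,388), all the photometer keys are up, and the bottles and cups haven't moved. The gripper is above the printer key, which is at (334,100).

```bash
python3 - <<'E'
from press import *
press(SQ)
robot.move_straight(list(SQ+[0,0,.2]),vel=.2); robot.sleep(.3)
print(robot.sense()["wrist_force"])
f=robot.grab_frame("side")
print([depthpt(f,p)[2].round(4) for p in((302,249),(314,253),(325,258))])
E
```

```text
True tip-P [ 0.0001 -0.0001 -0.0049] [-1.1  0.3  5.9]
21.6583
[-0.5810914  -0.33826656 -0.22495397]
[np.float64(0.0893), np.float64(0.09), np.float64(0.0926)]
```

```bash
python3 - <<'E'
from press import *
for n in("side","top"):
    f=robot.grab_frame(n); q=[]
    for v in range(180,290):
        for u in range(215,340):
            if f["image"][v,u].max()<60 and f["range_z"][v,u]>0:
                P=depthpt(f,(u,v))-HINGE; x=P@ex; y=P@[-ex[1],ex[0],0]
                if -.074<x<-.006 and abs(y)<.033 and abs(P[2])<.05: q.append((x,y,1,P[2]))
    q=np.array(q); print(n,len(q),np.linalg.lstsq(q[:,:3],q[:,3],rcond=None)[0])
E
```

```text
side 576 [ 0.00133961 -0.00281184  0.01016273]
top 537 [ 0.00922517 -0.00671612  0.01059506]
```

The plane fit has the lid flat to within 0.01 rad at 90 mm height, so it is shut. Handing in.

```bash
python3 -c "
from plant import robot
print(robot.close_job())"
```

```text
the job is handed in; nothing more can be done
None
```

I pushed the lid shut (flat within 0.01 rad), pressed the round, bar and square keys in that order about 4.9–5.0 mm down and released each, and handed the job in about 22 s into the 56 s limit; the hand-in call returned no verdict.

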